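Transfer the vial row to the compartment tray in order

ROBOT

A 6-joint arm with a two-finger parallel gripper is mounted at the origin on a cart in front of the work surface, level with it; the furniture and walls round the work are solid. World frame = base frame: x ahead of the robot, y to its left, z up, the work surface at z = 0. Lengths are in m, angles in rad, forces in N, time in s.
With the tool pointing down it reaches from about 0.35 to 0.85 m from the base axis. Payload 8.1 kg.
Tool frame: the origin (TCP) lies at the centre of the arm's flange, where the gripper is bolted on; the fingertips stand 186 mm ahead of it and the grasp point (between the pads) lies 167 mm ahead of it; z points along the fingers, y is the line along which they close (so a half turn about z gives the same grasp; the last joint's range is limited). The gripper opens to 93 mm and grips with 3 to 60 N. Pads are 15 mm wide; open, the fingers measure 128 mm over their backs; the gripper's body (75 mm by 188 mm) begins 65 mm behind the grasp point.
Start: joints at [1.244, 0.13, 1.488, -0, 1.523, -0.085], TCP at [0.144, 0.583, 0.405] pointing down, gripper open.
Joint ranges: [-2.96, 2.96], [-0.89, 2.26], [0.02, 2.5], [-1.34, 4.48], [0, 2.73], [-2.66, 2.66]. Speed limits (rad/s): [2.39, 2.39, 2.79, 3.14, 3.14, 3.14].

INTERFACE

Orientations are given as a rotation vector (axis times angle).
In Python, from plant import read_state, read_camera, camera_params, robot gives the robot as it stands.
- The arm moves only by the tool carry_out, never from a script. Its argument "targets" is a list of rows, each an object of numbers: "hand": the opening in per cent of the stroke, from 0 (shut) to 100 (fully open); "x", "y", "z": the shift along the tool's x, y, z in m; "ax", "ay", "az": the turn, a rotation vector about the tool's x, y, z in rad. In form: [{"hand": .., "x": .., "y": .., "z": .., "ax": .., "ay": .., "az": ..}, ...]. A call has 1 to 8 rows; each row is the pose to reach, as a shift and turn from the pose commanded when the call began, along the tool's axes at that moment; what a row does not reach only later rows make up. A row lasts 1/8 s, in which the tool goes at most 62.5 mm and 10.7 degrees, less where a joint would pass 70% of its speed; a pose out of reach is approached as far as the arm can. A call with a gripper value outside its range is refused whole. The fingers move at their own pace and stop on an object; "newtons" is the grip in N (left out, the last holds). Time passes only in rows, so rows that repeat a pose let the fingers close. It gives the time, the measured TCP pose, the force, the opening and the grip force at its end, in the units of the state.
- read_state(): the state, without advancing time (a new reading comes with each control period).
- read_camera(name): name is "scene" or "top"; returns (picture, depth): 384x512x3 uint8, blue, green, red; 384x512 float32, m along the optical axis (not along the pixel's ray), 0 where there is no reading.
- camera_params(name): a dict with "fx", "fy", "cx", "cy" (pixels), "k1" (the pictures are not rectified: a ray, as slopes to the right and down, at radius r is drawn at 1 + k1 r^2 times it, then the intrinsics apply), "position" and "rotation" of the camera in the world. Camera axes: x right, y up, looking along -z (the intrinsics and any distortion apply to the point x, -y, -z); pixel columns grow to the right and rows downward; lengths in m; the calibration is good to about 2 mm. A picture is of the moment at which its call begins. camera_params takes no time and is no camera call.
- robot.close_job(): hands the job in; it is judged then, once.
The state is a dict: "t": time; "q": joint angles; "dq": joint speeds; "joint_torque": joint torques, N m; "tool_pos": TCP position; "orientation": TCP orientation; "force": force on the tool from outside, world axes, zero at the start; "wrist_torque": the same for the moment, N m; "opening": finger opening in m; "gripper_force": force on a finger pad.
Only numpy, scipy, OpenCV 4.12 (cv2) and the standard library are available. Lean on these libraries where they do the work, as an engineer would, in place of code of your own. Each camera call takes 0.05 s, during which the arm holds its last target. There are 200 camera calls.

TASK

Move the four vials from the row of grey holders into the white tray, one standing upright in each compartment, so that their order is kept counting from the tray's post: the vial that now stands nearest the robot goes into the compartment next to the post, the second nearest into the one after it, and so on, the farthest one ending farthest from the post. Keep every vial upright all the way.

Things in the scene. Friction and masses are not known exactly. Their poses are not given: they have to be found in the camera images.
- vial_a: Small amber bottle with a white cap: round body 24 mm in diameter up to 44 mm above the base, then a screw cap 18 mm in diameter, 55 mm high in all. Loose, about 30 g, stands upright in holder_a at the start. Origin at the centre of its underside, z up; grasp across the body from above.
- vial_b: Small amber bottle with a dark cap: round body 24 mm in diameter up to 44 mm above the base, then a screw cap 18 mm in diameter, 55 mm high in all. Loose, about 30 g, stands upright in holder_b at the start. Origin at the centre of its underside, z up; grasp across the body from above.
- vial_c: Small white bottle with a white cap: round body 24 mm in diameter up to 44 mm above the base, then a screw cap 18 mm in diameter, 55 mm high in all. Loose, about 30 g, stands upright in holder_c at the start. Origin at the centre of its underside, z up; grasp across the body from above.
- vial_d: Taller amber glass bottle without a label: round body 24 mm in diameter up to 39 mm above the base, then a narrowing shoulder and a white cap 14 mm in diameter, 72 mm high in all. Loose, about 30 g, stands upright in holder_d at the start. Origin at the centre of its underside, z up; grasp across the body from above.
- holder_a: One of four like grey open-topped holders, 47 x 47 x 14 mm (walls and floor 4 mm), fixed at 50 mm pitch on a plate 4 mm thick, in a row on the left of the table leading away from the robot; holds vial_a at the start and may be anywhere in the row. Origin: centre of its underside, 4 mm over the table; x runs along the row, away from the robot.
- holder_b: One of four like grey open-topped holders, 47 x 47 x 14 mm (walls and floor 4 mm), fixed at 50 mm pitch on a plate 4 mm thick, in a row on the left of the table leading away from the robot; holds vial_b at the start and may be anywhere in the row. Origin: centre of its underside, 4 mm over the table; x runs along the row, away from the robot.
- holder_c: One of four like grey open-topped holders, 47 x 47 x 14 mm (walls and floor 4 mm), fixed at 50 mm pitch on a plate 4 mm thick, in a row on the left of the table leading away from the robot; holds vial_c at the start and may be anywhere in the row. Origin: centre of its underside, 4 mm over the table; x runs along the row, away from the robot.
- holder_d: One of four like grey open-topped holders, 47 x 47 x 14 mm (walls and floor 4 mm), fixed at 50 mm pitch on a plate 4 mm thick, in a row on the left of the table leading away from the robot; holds vial_d at the start and may be anywhere in the row. Origin: centre of its underside, 4 mm over the table; x runs along the row, away from the robot.
- tray: White fixed tray in front of the robot: a row of four open compartments from left to right, 46 x 46 mm inside; walls 4 mm thick, tops 14 mm and floor 4 mm over the table; foot plate 56 x 262 mm. Origin: centre of its underside, y along the row to the robot's left; compartment centres at y = -75, -25, +25, +75 mm, x = 0.
- post: Dark steel round-headed post, 18 mm in diameter and 42 mm high, fixed on one end of the tray's foot plate (at y = +116 or -116 mm in the tray's frame, either end; the other end has only a small flat white screw). Origin at the centre of its underside (4 mm over the table), z up.

How it is judged:
By the outcome, as a careful person would: the job done as asked, in the order asked, and still so for the second after the job is handed in, with the robot touching nothing.
It also fails if it takes over 106 s, if anything falls off the work surface, if the arm or the gripper's body presses on something with over 40 N, if the wrist force passes 120 N, or if a joint passes its speed limit or range.

## Working session

There is one attempt and no reset: what is moved stays moved. The work goes in short steps, Python scripts to look and compute and a tool call to move; the robot and the scene stay as the last step left them, time stands still between calls to the robot, and variables do not carry over. Pictures are saved under pics/ and viewed, at most 14 in all, crops included, and the job is handed in when it is done.

Besides the shell and the picture viewer there is one more tool, called by a JSON object that holds its "name" and its "arguments", one argument or row to a line. carry_out: Moves the arm, as the interface text tells. Its arguments: {"type":"object","properties":{"targets":{"type":"array","items":{"type":"object","properties":{"hand":{"type":"number"},"x":{"type":"number"},"y":{"type":"number"},"z":{"type":"number"},"ax":{"type":"number"},"ay":{"type":"number"},"az":{"type":"number"}}}},"newtons":{"type":"number"}},"required":["targets"]}

```bash
ls; mkdir -p pics; cat > h.py <<'E'
import numpy as np, cv2
from plant import read_state, read_camera, camera_params, robot
def w(name,d,u,v,z=None):
    """pixel -> world, by depth or on plane z"""
    p=camera_params(name); a=(u-p["cx"])/p["fx"]; b=(v-p["cy"])/p["fy"]
    s=1
    for _ in range(20): s=1+p["k1"]*(a*a+b*b)/s**2
    a/=s;b/=s
    R=np.array(p["rotation"]).reshape(3,3) if np.size(p["rotation"])==9 else cv2.Rodrigues(np.array(p["rotation"]))[0]
    r=R@np.array([a,-b,-1.]); o=np.array(p["position"])
    t=(z-o[2])/r[2] if z is not None else d[int(v),int(u)]
    return o+t*r
E
python3 - <<'E'
from h import *
s=read_state(); print({k:np.round(v,3) for k,v in s.items()})
for n in("scene","top"):
    im,d=read_camera(n); cv2.imwrite(f"pics/{n}0.png",im); np.save(f"{n}0.npy",d); print(camera_params(n))
E
```

```text
pics
{'t': np.float64(0.0), 'q': array([ 1.244,  0.131,  1.489, -0.   ,  1.523, -0.085]), 'dq': array([-0.001, -0.   , -0.   ,  0.   , -0.   , -0.001]), 'joint_torque': array([ 1.0000e-03, -5.5987e+01, -4.9175e+01,  7.7000e-02,  3.6000e-02,
       -0.0000e+00]), 'tool_pos': array([0.144, 0.582, 0.404]), 'orientation': array([-3.790e-01, -3.118e+00,  3.000e-03]), 'force': array([ 0.254, -0.109, -0.171]), 'wrist_torque': array([0.016, 0.062, 0.008]), 'gripper_force': np.float64(0.0), 'opening': np.float64(0.093)}
{'fx': 431.6340489880788, 'fy': 431.6340489880788, 'cx': 256.0712682579891, 'cy': 184.58887913803937, 'k1': -0.04255667324009205, 'position': array([ 0.77878488, -0.24295813,  0.77533204]), 'rotation': array([0.51937296, 0.17627834, 0.58842133])}
{'fx': 391.39862763525656, 'fy': 391.39862763525656, 'cx': 253.51433035232893, 'cy': 190.70471073515446, 'k1': -0.12305152841693315, 'position': array([0.43687173, 0.12403391, 0.95610609]), 'rotation': array([ 0.07642216, -0.07071382, -1.59497505])}
```

View pics/scene0.png

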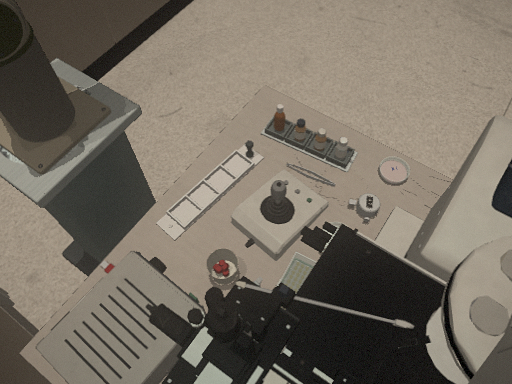

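View pics/top0.png

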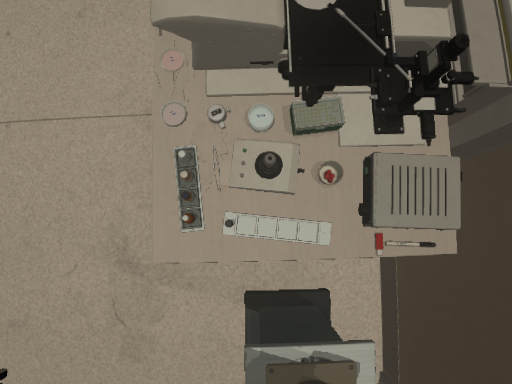

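The scene view shows the row nearest-to-farthest as d (279,115), b, a, c (343,148). In the top view it runs from (189,217) up to (184,156). The post is at the tray's left end, top view (229,223). I'll enlarge that area.

```bash
python3 - <<'E'
from h import *
im=cv2.imread("pics/top0.png")[135:255,160:340]
cv2.imwrite("pics/top0c.png",cv2.resize(im,None,fx=4.4,fy=4.4,interpolation=cv2.INTER_CUBIC))
im=cv2.imread("pics/scene0.png")[90:250,150:370]
cv2.imwrite("pics/sc0c.png",cv2.resize(im,None,fx=3.5,fy=3.5,interpolation=cv2.INTER_CUBIC))
E
```

```text
(no output)
```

View pics/top0c.png

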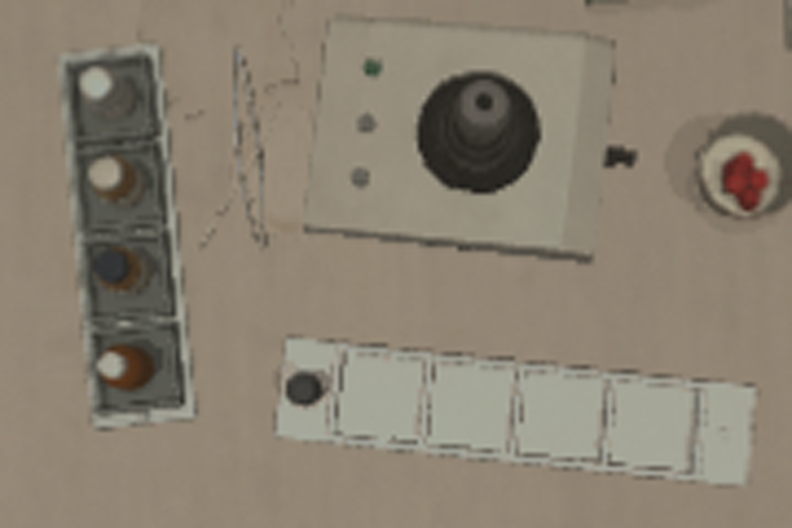

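View pics/sc0c.png

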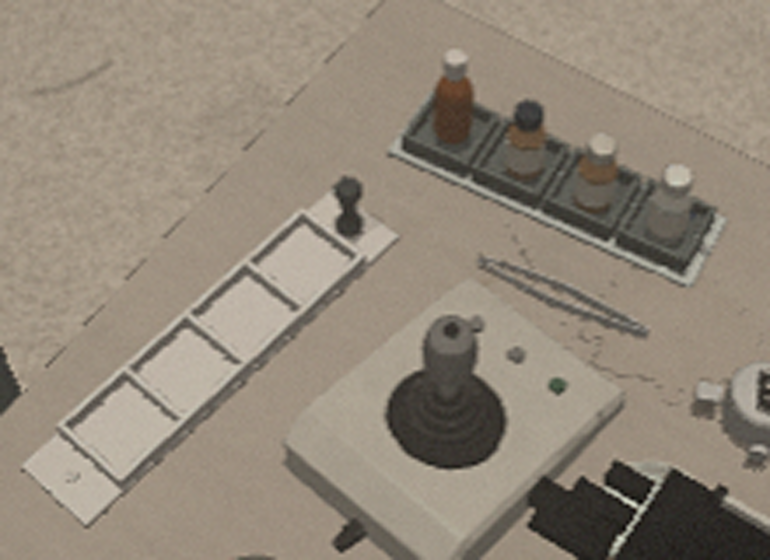

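The crop shows the cap tops at (95,84) c, (103,173) a, (111,268) b and (111,364) d. The post is at (305,388), and the tray foot corners are at (286,337), (756,383), (746,486) and (277,436).

```bash
python3 - <<'E'
from h import *
f=lambda x,y:((x+.5)/4.4-.5+160,(y+.5)/4.4-.5+135)
g=lambda x,y:((x+.5)/3.5-.5+150,(y+.5)/3.5-.5+90)
print("caps");
for n,p,q,z in [("d",(111,364),(455,53),.08),("b",(111,268),(529,104),.063),("a",(103,173),(602,142),.063),("c",(95,84),(677,172),.063)]:
    print(n,w("top",0,*f(*p),z).round(4),w("scene",0,*g(*q),z).round(4))
T=np.array([w("top",0,*f(*p),.002)[:2] for p in[(286,337),(756,383),(746,486),(277,436)]])
S=np.array([w("scene",0,*g(*p),.002)[:2] for p in[(399,237),(87,525),(24,468),(333,185)]])
for X in(T,S):
    l=(X[0]+X[3]-X[1]-X[2])/2; c=X.mean(0); print("tray",c.round(4),np.linalg.norm(l),np.linalg.norm(X[0]-X[3]),np.arctan2(-l[0],l[1]))
H=[w("top",0,*f(*p),.004)[:2] for p in[(60,52),(158,45),(196,416),(95,429)]]
H=np.array(H);l=(H[0]+H[1]-H[2]-H[3])/2;print("row",H.mean(0).round(4),np.linalg.norm(l),np.arctan2(l[1],l[0]))
d=np.load("top0.npy")
P=np.array([[w("top",d,u,v) if d[v,u]>0 else [np.nan]*3 for u in range(140,460)] for v in range(0,260)])
print("tall pts; rows x, cols y, max z mm")
xs=np.arange(.2,1.0,.05);ys=np.arange(.45,-.35,-.05)
print("      ",*[f"{y:5.2f}" for y in ys])
for x in xs[::-1]:
    print(f"{x:.2f}",*[f"{1000*np.nanmax(np.r_[P[(abs(P[...,0]-x)<.025)&(abs(P[...,1]-y)<.025)][:,2],-.009]):5.0f}" for y in ys])
E
```

```text
caps
d [0.4628 0.2819 0.08  ] [0.4623 0.2841 0.08  ]
b [0.5134 0.2844 0.063 ] [0.5137 0.2882 0.063 ]
a [0.5637 0.2882 0.063 ] [0.5648 0.2879 0.063 ]
c [0.6113 0.2922 0.063 ] [0.6124 0.2935 0.063 ]
tray [0.4338 0.0715] 0.26134536501041156 0.05490319201283116 -0.128244233646009
tray [0.4356 0.0729] 0.2618906717755206 0.057913460158309574 -0.12236089897916297
row [0.5376 0.2861] 0.21146139157252208 0.0879881343646145Traceback (most recent call last):
  File "<stdin>", line 14, in <module>
  File "h.py", line 5, in w
    p=camera_params(name); a=(u-p["cx"])/p["fx"]; b=(v-p["cy"])/p["fy"]
ValueError: time passes only in moves, steps and waits
```

```bash
sed -i 's/^def w/from functools import lru_cache\ncamera_params=lru_cache(camera_params)\ndef w/' h.py; python3 - <<'E'
from h import *
s=read_state();R=cv2.Rodrigues(s["orientation"])[0];print(s["tool_pos"],R.round(3).tolist())
for n,ds in(("top","top0.npy"),("scene","scene0.npy")):
  d=np.load(ds)
  P=np.array([w(n,d,u,v) if d[v,u]>0 else [np.nan]*3 for u in range(100,470,2) for v in range(0,384,2)])
  xs=np.arange(.3,0.85,.05);ys=np.arange(.45,-.25,-.05)
  print("      ",*[f"{y:5.2f}" for y in ys])
  for x in xs[::-1]:
    print(f"{x:.2f}",*[f"{1000*np.nanmax(np.r_[P[(abs(P[...,0]-x)<.025)&(abs(P[...,1]-y)<.025)][:,2],-.009]):5.0f}" for y in ys])
E
```

```text
[0.14362749 0.58235363 0.40379901] [[-0.971, 0.239, -0.0], [0.239, 0.971, -0.002], [0.0, -0.002, -1.0]]
        0.45  0.40  0.35  0.30  0.25  0.20  0.15  0.10  0.05  0.00 -0.05 -0.10 -0.15 -0.20
0.80    -9    -1     4   276   281   277   250   246   228   219   281   295   238   185
0.75    -9     4    19    19    28    34    30    48   220   219   219   330   240   382
0.70    -9     3    18    20    30    33    46    48   211   214   212   343   383   447
0.65    -9     5     5    22    22     8    38    48    55   202    80   274   346   384
0.60    -9     4     5    67    21    28    42   139    66    49    49    45    95   269
0.55    -9     2     5    65    22    29    41   138    58    43    48    51    95    96
0.50    -9     4     5    67    48     5     6    46    54     5     6    67    98    96
0.45    -9     5     6    83    57    50    17    18    20    19    17    72    96    96
0.40    -9     3     4     5     5    16    18    17    19    19    18     6    14    15
0.35    -9     2     4     4     4     7     5     3     6     5     4     5    10    11
0.30    -9    -
[... 443 characters left out ...]
    1     4    39    19    11    38    47    77    79    78   274   328   382
0.60    -9     1     4    66    21    26    39   139    65    48    47    47    93   267
0.55    -9     0     4    67    42    29    40   133    60    43    48    48    94    95
0.50    -9     1     5    65    48     7    10     4    52     3     3    68    94    94
0.45    -9     1     3    82    69    48    17    17    16    16    16    69    93    95
0.40    -9     2     5     4     4     4    16    16    17    16    15     3    10    13
0.35    -9    -0     4     2     3     2     3     5     3     3     3     2     9    10
0.30    -9    -9    -9    -9    -9    -9    -9    -9    -9    -9    -9    -9    -9    -9
```

```bash
cat > go.py <<'E'
import sys
from h import *
# print tool-frame shift to world TCP target x y z yaw(of tool y)
s=read_state();R=cv2.Rodrigues(s["orientation"])[0]
def go(x,y,z,yaw):
    t=np.array([x,y,z])-s["tool_pos"]
    a=np.arctan2(R[1,1],R[0,1])
    Y=np.array([np.cos(yaw),np.sin(yaw),0]);Z=np.array([0,0,-1.]);G=np.c_[np.cross(Y,Z),Y,Z]
    print("shift",(R.T@t).round(4),"turn",cv2.Rodrigues(R.T@G)[0].ravel().round(3),"| pos",s["tool_pos"].round(4),"yaw",round(a,3),"t",round(float(s["t"]),2),"F",s["force"].round(1))
v=list(map(float,sys.argv[1:]))
for i in range(0,len(v),4): go(*v[i:i+4])
E
python3 go.py .463 .284 .36 1.64
python3 - <<'E'
from h import *
d=np.load("scene0.npy");P=np.array([w("scene",d,u,v) for u in range(250,310) for v in range(170,230) if d[v,u]>0])
P=P[P[:,2]>.1];print("knob",P.min(0),P.max(0))
E
```

```text
shift [-0.3815 -0.2131  0.0441] turn [-0.002 -0.    -0.311] | pos [0.1436 0.5824 0.4038] yaw 1.329 t 0.1 F [-0.3  0.  -0.2]
knob [0.5727725  0.00751551 0.10271978] [0.68501873 0.10112443 0.21378092]
```

{"name": "carry_out", "arguments": {
  "targets": [
    {"hand": 65, "x": -0.3815, "y": -0.213, "z": 0.044, "az": -0.311},
    {"hand": 65, "x": -0.3815, "y": -0.213, "z": 0.044, "az": -0.311},
    {"hand": 65, "x": -0.3815, "y": -0.213, "z": 0.044, "az": -0.311},
    {"hand": 65, "x": -0.3815, "y": -0.213, "z": 0.044, "az": -0.311},
    {"hand": 65, "x": -0.3815, "y": -0.213, "z": 0.044, "az": -0.311},
    {"hand": 65, "x": -0.3815, "y": -0.213, "z": 0.044, "az": -0.311},
    {"hand": 65, "x": -0.3815, "y": -0.213, "z": 0.044, "az": -0.311},
    {"hand": 65, "x": -0.3815, "y": -0.213, "z": 0.044, "az": -0.311}
  ],
  "newtons": 12
}}

```text
schema error: expected keys hand, x, y, z, ax, ay, az
```

```bash
python3 go.py .463 .284 .209 1.64; python3 - <<'E'
from h import *
im,d=read_camera("scene");cv2.imwrite("pics/s1.png",cv2.resize(im[0:260,130:400],None,fx=2.2,fy=2.2))
E
```

```text
shift [-0.3816 -0.2129  0.1951] turn [-0.002 -0.    -0.311] | pos [0.1436 0.5824 0.4038] yaw 1.329 t 0.1 F [-0.3  0.  -0.2]
```

View pics/s1.png

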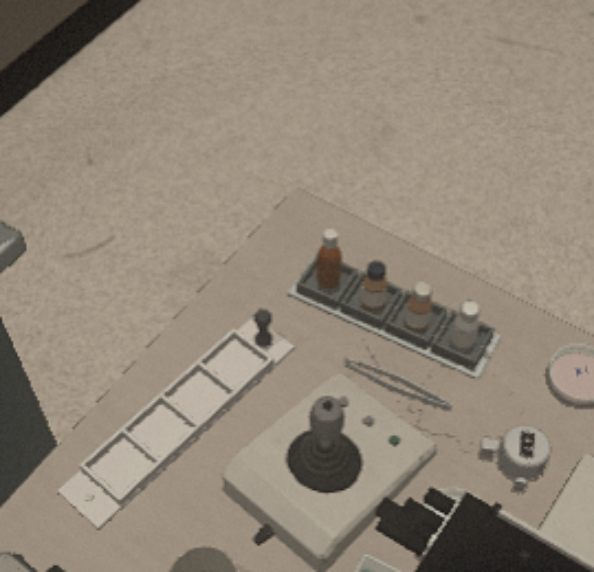

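The picture shows the scene unchanged, because the call was refused: every row needs all its keys.

{"name": "carry_out", "arguments": {
  "targets": [
    {"hand": 65, "x": -0.3815, "y": -0.213, "z": 0.044, "ax": 0, "ay": 0, "az": -0.311},
    {"hand": 65, "x": -0.3815, "y": -0.213, "z": 0.044, "ax": 0, "ay": 0, "az": -0.311},
    {"hand": 65, "x": -0.3815, "y": -0.213, "z": 0.044, "ax": 0, "ay": 0, "az": -0.311},
    {"hand": 65, "x": -0.3815, "y": -0.213, "z": 0.044, "ax": 0, "ay": 0, "az": -0.311},
    {"hand": 65, "x": -0.3815, "y": -0.213, "z": 0.044, "ax": 0, "ay": 0, "az": -0.311},
    {"hand": 65, "x": -0.3815, "y": -0.213, "z": 0.044, "ax": 0, "ay": 0, "az": -0.311},
    {"hand": 65, "x": -0.3815, "y": -0.213, "z": 0.044, "ax": 0, "ay": 0, "az": -0.311},
    {"hand": 65, "x": -0.3815, "y": -0.213, "z": 0.044, "ax": 0, "ay": 0, "az": -0.311}
  ],
  "newtons": 12
}}

```text
t: 1.15
tool_pos: [0.4652, 0.2813, 0.3598]
orientation: [0.1, -3.139, 0.002]
force: [-0.3, 1.3, 0.5]
opening: 0.0608
gripper_force: 0.0
```

```bash
python3 go.py .463 .284 .209 1.64; python3 - <<'E'
from h import *
im,d=read_camera("scene");cv2.imwrite("pics/s2.png",cv2.resize(im[0:260,130:400],None,fx=2.2,fy=2.2))
E
```

```text
shift [0.0019 0.003  0.1508] turn [-0.001 -0.001 -0.005] | pos [0.4652 0.2813 0.3598] yaw 1.635 t 1.15 F [-0.3  1.3  0.5]
```

View pics/s2.png

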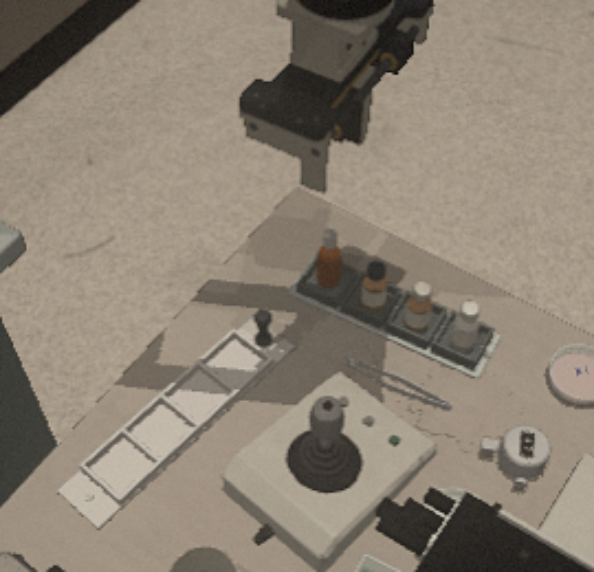

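The gripper is above d at (313,170) in the crop, with the fingers across the row. Next I'll descend.

{"name": "carry_out", "arguments": {
  "targets": [
    {"hand": 65, "x": 0, "y": 0, "z": 0.05, "ax": 0, "ay": 0, "az": 0},
    {"hand": 65, "x": 0, "y": 0, "z": 0.09, "ax": 0, "ay": 0, "az": 0},
    {"hand": 65, "x": 0, "y": 0, "z": 0.13, "ax": 0, "ay": 0, "az": 0},
    {"hand": 65, "x": 0, "y": 0, "z": 0.151, "ax": 0, "ay": 0, "az": 0},
    {"hand": 65, "x": 0, "y": 0, "z": 0.151, "ax": 0, "ay": 0, "az": 0}
  ],
  "newtons": 12
}}

```text
t: 1.82
tool_pos: [0.461, 0.2851, 0.2077]
orientation: [0.111, -3.135, 0.002]
force: [-0.7, 0.1, 0.0]
opening: 0.0603
gripper_force: 0.0
```

```bash
python3 go.py .463 .284 .209 1.64; python3 - <<'E'
from h import *
im,d=read_camera("scene");cv2.imwrite("pics/s3.png",cv2.resize(im[60:190,220:380],None,fx=4.5,fy=4.5))
E
```

```text
shift [-0.0019 -0.0012 -0.0013] turn [-0.001 -0.004  0.002] | pos [0.461  0.2851 0.2077] yaw 1.642 t 1.82 F [-0.7  0.1  0. ]
```

View pics/s3.png

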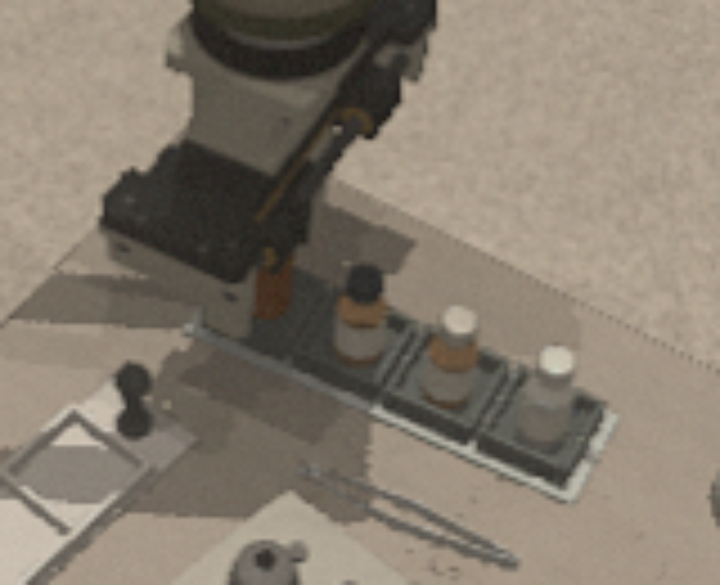

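The near finger is at (228,310) and d's body at (270,290), which fits a centred grasp. I'll close and lift.

{"name": "carry_out", "arguments": {
  "targets": [
    {"hand": 10, "x": 0, "y": 0, "z": 0, "ax": 0, "ay": 0, "az": 0},
    {"hand": 10, "x": 0, "y": 0, "z": 0, "ax": 0, "ay": 0, "az": 0},
    {"hand": 10, "x": 0, "y": 0, "z": 0, "ax": 0, "ay": 0, "az": 0},
    {"hand": 10, "x": 0, "y": 0, "z": 0, "ax": 0, "ay": 0, "az": 0},
    {"hand": 10, "x": 0, "y": 0, "z": 0, "ax": 0, "ay": 0, "az": 0},
    {"hand": 10, "x": 0, "y": 0, "z": 0, "ax": 0, "ay": 0, "az": 0}
  ],
  "newtons": 12
}}

```text
t: 2.62
tool_pos: [0.4632, 0.2844, 0.21]
orientation: [-0.108, 3.139, 0.0]
force: [-0.2, -0.5, 4.5]
opening: 0.0238
gripper_force: 11.9
```

{"name": "carry_out", "arguments": {
  "targets": [
    {"hand": 10, "x": 0, "y": 0, "z": -0.02, "ax": 0, "ay": 0, "az": 0},
    {"hand": 10, "x": 0, "y": 0, "z": -0.06, "ax": 0, "ay": 0, "az": 0},
    {"hand": 10, "x": 0, "y": 0, "z": -0.1, "ax": 0, "ay": 0, "az": 0},
    {"hand": 10, "x": 0, "y": 0, "z": -0.12, "ax": 0, "ay": 0, "az": 0},
    {"hand": 10, "x": 0, "y": 0, "z": -0.12, "ax": 0, "ay": 0, "az": 0}
  ],
  "newtons": 12
}}

```text
t: 3.25
tool_pos: [0.4635, 0.2846, 0.3309]
orientation: [-0.109, 3.137, 0.002]
force: [0.4, 0.1, -0.6]
opening: 0.0236
gripper_force: 11.9
```

```bash
python3 go.py .444 .147 .328 -.125; python3 - <<'E'
from h import *
im,d=read_camera("scene");cv2.imwrite("pics/s4.png",cv2.resize(im[30:190,200:380],None,fx=3.6,fy=3.6))
E
```

```text
shift [ 0.029  -0.1359  0.0027] turn [3.000e-03 1.000e-03 1.765e+00] | pos [0.4635 0.2846 0.3309] yaw 1.64 t 3.25 F [ 0.4  0.1 -0.6]
```

View pics/s4.png

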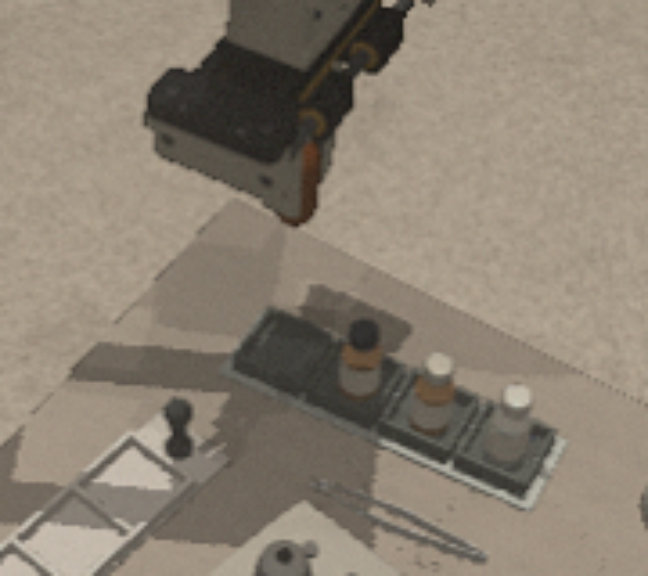

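Vial d is held upright at (308,180) and its holder is empty. I'll carry it over the compartment next to the post.

{"name": "carry_out", "arguments": {
  "targets": [
    {"hand": 10, "x": 0.008, "y": -0.035, "z": 0, "ax": 0, "ay": 0, "az": 0.18},
    {"hand": 10, "x": 0.015, "y": -0.07, "z": 0, "ax": 0, "ay": 0, "az": 0.36},
    {"hand": 10, "x": 0.022, "y": -0.1, "z": 0, "ax": 0, "ay": 0, "az": 0.54},
    {"hand": 10, "x": 0.029, "y": -0.136, "z": 0.003, "ax": 0, "ay": 0, "az": 0.72},
    {"hand": 10, "x": 0.029, "y": -0.136, "z": 0.003, "ax": 0, "ay": 0, "az": 0.9},
    {"hand": 10, "x": 0.029, "y": -0.136, "z": 0.003, "ax": 0, "ay": 0, "az": 1.08},
    {"hand": 10, "x": 0.029, "y": -0.136, "z": 0.003, "ax": 0, "ay": 0, "az": 1.26},
    {"hand": 10, "x": 0.029, "y": -0.136, "z": 0.003, "ax": 0, "ay": 0, "az": 1.44}
  ],
  "newtons": 12
}}

```text
t: 4.3
tool_pos: [0.4427, 0.1465, 0.324]
orientation: [-1.994, -2.424, 0.005]
force: [0.4, 0.9, -0.3]
opening: 0.0238
gripper_force: 11.9
```

{"name": "carry_out", "arguments": {
  "targets": [
    {"hand": 10, "x": 0, "y": 0, "z": 0, "ax": 0, "ay": 0, "az": 0.17},
    {"hand": 10, "x": 0, "y": 0, "z": 0, "ax": 0, "ay": 0, "az": 0.325},
    {"hand": 10, "x": 0, "y": 0, "z": 0, "ax": 0, "ay": 0, "az": 0.325},
    {"hand": 10, "x": 0, "y": 0, "z": 0, "ax": 0, "ay": 0, "az": 0.325}
  ],
  "newtons": 12
}}

```text
t: 4.8
tool_pos: [0.4431, 0.1466, 0.3254]
orientation: [-2.351, -2.082, 0.003]
force: [0.1, 0.6, -0.1]
opening: 0.0239
gripper_force: 11.9
```

```bash
python3 go.py .444 .147 .207 -.125; python3 - <<'E'
from h import *
im,d=read_camera("scene");cv2.imwrite("pics/s5.png",cv2.resize(im[30:240,150:360],None,fx=2.8,fy=2.8))
E
```

```text
shift [0.0005 0.001  0.1184] turn [-0.002  0.001  0.003] | pos [0.4431 0.1466 0.3254] yaw -0.122 t 4.8 F [ 0.1  0.6 -0.1]
```

View pics/s5.png

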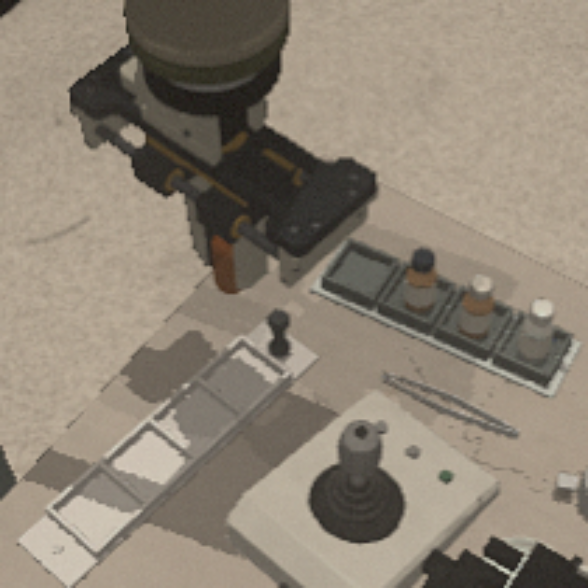

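Vial d is upright at (226,262) above the compartment next to the post. I'll lower it.

{"name": "carry_out", "arguments": {
  "targets": [
    {"hand": 10, "x": 0, "y": 0, "z": 0.03, "ax": 0, "ay": 0, "az": 0},
    {"hand": 10, "x": 0, "y": 0, "z": 0.07, "ax": 0, "ay": 0, "az": 0},
    {"hand": 10, "x": 0, "y": 0, "z": 0.1, "ax": 0, "ay": 0, "az": 0},
    {"hand": 10, "x": 0, "y": 0, "z": 0.114, "ax": 0, "ay": 0, "az": 0},
    {"hand": 10, "x": 0, "y": 0, "z": 0.12, "ax": 0, "ay": 0, "az": 0},
    {"hand": 10, "x": 0, "y": 0, "z": 0.12, "ax": 0, "ay": 0, "az": 0},
    {"hand": 10, "x": 0, "y": 0, "z": 0.12, "ax": 0, "ay": 0, "az": 0}
  ],
  "newtons": 12
}}

```text
t: 5.72
tool_pos: [0.4442, 0.1469, 0.208]
orientation: [2.355, 2.078, 0.003]
force: [0.8, 0.0, -1.8]
opening: 0.024
gripper_force: 11.9
```

{"name": "carry_out", "arguments": {
  "targets": [
    {"hand": 10, "x": 0, "y": 0, "z": 0.002, "ax": 0, "ay": 0, "az": 0},
    {"hand": 10, "x": 0, "y": 0, "z": 0.002, "ax": 0, "ay": 0, "az": 0},
    {"hand": 10, "x": 0, "y": 0, "z": 0.002, "ax": 0, "ay": 0, "az": 0}
  ],
  "newtons": 12
}}

```text
t: 6.1
tool_pos: [0.444, 0.1469, 0.2057]
orientation: [2.355, 2.078, 0.002]
force: [-1.9, 0.8, 6.4]
opening: 0.0236
gripper_force: 12.0
```

Contact at 6.4 N. I'll open and lift.

{"name": "carry_out", "arguments": {
  "targets": [
    {"hand": 30, "x": 0, "y": 0, "z": 0, "ax": 0, "ay": 0, "az": 0},
    {"hand": 45, "x": 0, "y": 0, "z": 0, "ax": 0, "ay": 0, "az": 0},
    {"hand": 65, "x": 0, "y": 0, "z": 0, "ax": 0, "ay": 0, "az": 0},
    {"hand": 65, "x": 0, "y": 0, "z": 0, "ax": 0, "ay": 0, "az": 0},
    {"hand": 65, "x": 0, "y": 0, "z": -0.03, "ax": 0, "ay": 0, "az": 0},
    {"hand": 65, "x": 0, "y": 0, "z": -0.08, "ax": 0, "ay": 0, "az": 0},
    {"hand": 65, "x": 0, "y": 0, "z": -0.12, "ax": 0, "ay": 0, "az": 0},
    {"hand": 65, "x": 0, "y": 0, "z": -0.12, "ax": 0, "ay": 0, "az": 0}
  ],
  "newtons": 12
}}

```text
t: 7.1
tool_pos: [0.4449, 0.147, 0.3288]
orientation: [2.353, 2.076, 0.01]
force: [0.0, -0.4, -1.0]
opening: 0.0605
gripper_force: 0.0
```

```bash
python3 go.py .5135 .2865 .328 1.64; python3 - <<'E'
from h import *
im,d=read_camera("scene");cv2.imwrite("pics/s6.png",cv2.resize(im[30:240,150:360],None,fx=2.8,fy=2.8))
E
```

```text
shift [0.1469 0.0506 0.0015] turn [ 0.007  0.004 -1.765] | pos [0.4449 0.147  0.3288] yaw -0.125 t 7.1 F [ 0.  -0.4 -1. ]
```

View pics/s6.png

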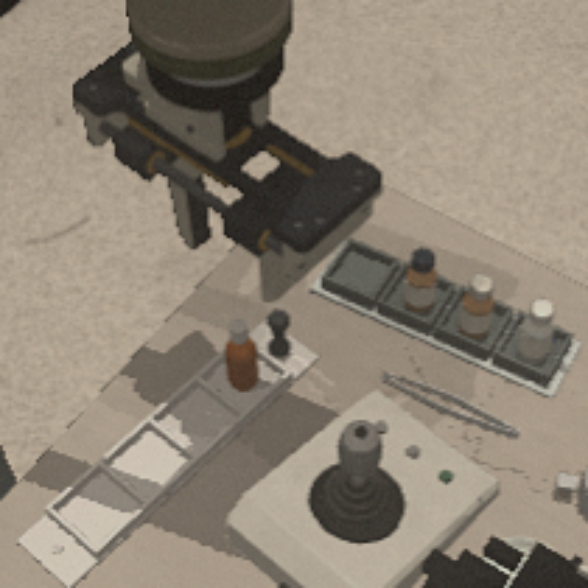

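Vial d stands in the post-end compartment at (241,360). Vial b is next.

{"name": "carry_out", "arguments": {
  "targets": [
    {"hand": 65, "x": 0.037, "y": 0.012, "z": 0, "ax": 0, "ay": 0, "az": -0.18},
    {"hand": 65, "x": 0.074, "y": 0.025, "z": 0, "ax": 0, "ay": 0, "az": -0.36},
    {"hand": 65, "x": 0.11, "y": 0.038, "z": 0, "ax": 0, "ay": 0, "az": -0.54},
    {"hand": 65, "x": 0.147, "y": 0.05, "z": 0, "ax": 0, "ay": 0, "az": -0.72},
    {"hand": 65, "x": 0.147, "y": 0.05, "z": 0, "ax": 0, "ay": 0, "az": -0.9},
    {"hand": 65, "x": 0.147, "y": 0.05, "z": 0, "ax": 0, "ay": 0, "az": -1.08},
    {"hand": 65, "x": 0.147, "y": 0.05, "z": 0, "ax": 0, "ay": 0, "az": -1.26},
    {"hand": 65, "x": 0.147, "y": 0.05, "z": 0, "ax": 0, "ay": 0, "az": -1.44}
  ],
  "newtons": 12
}}

```text
t: 8.15
tool_pos: [0.5109, 0.2861, 0.3223]
orientation: [-0.391, -3.114, 0.003]
force: [0.3, -0.4, -0.0]
opening: 0.0603
gripper_force: 0.0
```

{"name": "carry_out", "arguments": {
  "targets": [
    {"hand": 65, "x": 0, "y": 0, "z": 0, "ax": 0, "ay": 0, "az": -0.18},
    {"hand": 65, "x": 0, "y": 0, "z": 0, "ax": 0, "ay": 0, "az": -0.325},
    {"hand": 65, "x": 0, "y": 0, "z": 0, "ax": 0, "ay": 0, "az": -0.325},
    {"hand": 65, "x": 0, "y": 0, "z": 0, "ax": 0, "ay": 0, "az": -0.325}
  ],
  "newtons": 12
}}

```text
t: 8.65
tool_pos: [0.5112, 0.2862, 0.3236]
orientation: [0.103, -3.138, 0.001]
force: [-0.3, -0.5, 0.0]
opening: 0.0605
gripper_force: 0.0
```

```bash
python3 go.py .5135 .2865 .210 1.64
```

```text
shift [-0.0025  0.0002  0.1136] turn [-0.001 -0.002 -0.003] | pos [0.5112 0.2862 0.3236] yaw 1.637 t 8.65 F [-0.3 -0.5  0. ]
```

{"name": "carry_out", "arguments": {
  "targets": [
    {"hand": 65, "x": -0.001, "y": 0, "z": 0.04, "ax": 0, "ay": 0, "az": 0},
    {"hand": 65, "x": -0.002, "y": 0, "z": 0.08, "ax": 0, "ay": 0, "az": 0},
    {"hand": 65, "x": -0.002, "y": 0, "z": 0.105, "ax": 0, "ay": 0, "az": 0},
    {"hand": 65, "x": -0.002, "y": 0, "z": 0.115, "ax": 0, "ay": 0, "az": 0},
    {"hand": 65, "x": -0.002, "y": 0, "z": 0.115, "ax": 0, "ay": 0, "az": 0}
  ],
  "newtons": 12
}}

```text
t: 9.28
tool_pos: [0.5133, 0.2864, 0.2094]
orientation: [0.107, -3.139, 0.001]
force: [0.7, 0.5, 0.1]
opening: 0.0605
gripper_force: 0.0
```

{"name": "carry_out", "arguments": {
  "targets": [
    {"hand": 10, "x": 0, "y": 0, "z": 0, "ax": 0, "ay": 0, "az": 0},
    {"hand": 10, "x": 0, "y": 0, "z": 0, "ax": 0, "ay": 0, "az": 0},
    {"hand": 10, "x": 0, "y": 0, "z": 0, "ax": 0, "ay": 0, "az": 0},
    {"hand": 10, "x": 0, "y": 0, "z": 0, "ax": 0, "ay": 0, "az": 0},
    {"hand": 10, "x": 0, "y": 0, "z": 0, "ax": 0, "ay": 0, "az": 0},
    {"hand": 10, "x": 0, "y": 0, "z": 0, "ax": 0, "ay": 0, "az": 0}
  ],
  "newtons": 12
}}

```text
t: 10.02
tool_pos: [0.5136, 0.2865, 0.2101]
orientation: [-0.109, 3.139, 0.0]
force: [-1.1, -0.2, 3.9]
opening: 0.0236
gripper_force: 12.0
```

{"name": "carry_out", "arguments": {
  "targets": [
    {"hand": 10, "x": 0, "y": 0, "z": -0.02, "ax": 0, "ay": 0, "az": 0},
    {"hand": 10, "x": 0, "y": 0, "z": -0.06, "ax": 0, "ay": 0, "az": 0},
    {"hand": 10, "x": 0, "y": 0, "z": -0.1, "ax": 0, "ay": 0, "az": 0},
    {"hand": 10, "x": 0, "y": 0, "z": -0.12, "ax": 0, "ay": 0, "az": 0},
    {"hand": 10, "x": 0, "y": 0, "z": -0.12, "ax": 0, "ay": 0, "az": 0}
  ],
  "newtons": 12
}}

```text
t: 10.65
tool_pos: [0.514, 0.2867, 0.3319]
orientation: [-0.108, 3.136, 0.002]
force: [-0.1, -0.4, -0.9]
opening: 0.0233
gripper_force: 12.0
```

```bash
python3 go.py .4378 .097 .330 -.125
```

```text
shift [ 0.0892 -0.184   0.0013] turn [4.000e-03 1.000e-03 1.765e+00] | pos [0.514  0.2867 0.3319] yaw 1.64 t 10.65 F [-0.1 -0.4 -0.9]
```

{"name": "carry_out", "arguments": {
  "targets": [
    {"hand": 10, "x": 0.018, "y": -0.036, "z": 0, "ax": 0, "ay": 0, "az": 0.18},
    {"hand": 10, "x": 0.036, "y": -0.073, "z": 0, "ax": 0, "ay": 0, "az": 0.36},
    {"hand": 10, "x": 0.054, "y": -0.11, "z": 0, "ax": 0, "ay": 0, "az": 0.54},
    {"hand": 10, "x": 0.072, "y": -0.147, "z": 0, "ax": 0, "ay": 0, "az": 0.72},
    {"hand": 10, "x": 0.089, "y": -0.184, "z": 0, "ax": 0, "ay": 0, "az": 0.9},
    {"hand": 10, "x": 0.089, "y": -0.184, "z": 0, "ax": 0, "ay": 0, "az": 1.08},
    {"hand": 10, "x": 0.089, "y": -0.184, "z": 0, "ax": 0, "ay": 0, "az": 1.26},
    {"hand": 10, "x": 0.089, "y": -0.184, "z": 0, "ax": 0, "ay": 0, "az": 1.44}
  ],
  "newtons": 12
}}

```text
t: 11.65
tool_pos: [0.4366, 0.0965, 0.3275]
orientation: [-1.995, -2.424, 0.004]
force: [-0.7, 0.9, 0.2]
opening: 0.0234
gripper_force: 12.0
```

{"name": "carry_out", "arguments": {
  "targets": [
    {"hand": 10, "x": 0, "y": 0, "z": 0, "ax": 0, "ay": 0, "az": 0.17},
    {"hand": 10, "x": 0, "y": 0, "z": 0, "ax": 0, "ay": 0, "az": 0.325},
    {"hand": 10, "x": 0, "y": 0, "z": 0, "ax": 0, "ay": 0, "az": 0.325},
    {"hand": 10, "x": 0, "y": 0, "z": 0, "ax": 0, "ay": 0, "az": 0.325},
    {"hand": 10, "x": 0, "y": 0, "z": 0, "ax": 0, "ay": 0, "az": 0.325}
  ],
  "newtons": 12
}}

```text
t: 12.28
tool_pos: [0.4373, 0.0967, 0.3293]
orientation: [-2.353, -2.08, 0.001]
force: [0.5, 0.0, 0.4]
opening: 0.0234
gripper_force: 12.0
```

```bash
python3 go.py .4378 .097 .208 -.125
```

```text
shift [0.0003 0.0006 0.1213] turn [-0.001  0.     0.002] | pos [0.4373 0.0967 0.3293] yaw -0.123 t 12.28 F [0.5 0.  0.4]
```

{"name": "carry_out", "arguments": {
  "targets": [
    {"hand": 10, "x": 0, "y": 0, "z": 0.03, "ax": 0, "ay": 0, "az": 0},
    {"hand": 10, "x": 0, "y": 0, "z": 0.07, "ax": 0, "ay": 0, "az": 0},
    {"hand": 10, "x": 0, "y": 0, "z": 0.105, "ax": 0, "ay": 0, "az": 0},
    {"hand": 10, "x": 0, "y": 0, "z": 0.118, "ax": 0, "ay": 0, "az": 0},
    {"hand": 10, "x": 0, "y": 0, "z": 0.122, "ax": 0, "ay": 0, "az": 0},
    {"hand": 10, "x": 0, "y": 0, "z": 0.1235, "ax": 0, "ay": 0, "az": 0},
    {"hand": 10, "x": 0, "y": 0, "z": 0.1235, "ax": 0, "ay": 0, "az": 0},
    {"hand": 10, "x": 0, "y": 0, "z": 0.1235, "ax": 0, "ay": 0, "az": 0}
  ],
  "newtons": 12
}}

```text
t: 13.28
tool_pos: [0.4379, 0.0968, 0.2071]
orientation: [2.355, 2.078, 0.002]
force: [-0.3, 0.6, 0.4]
opening: 0.0233
gripper_force: 12.0
```

{"name": "carry_out", "arguments": {
  "targets": [
    {"hand": 10, "x": 0, "y": 0, "z": 0.0015, "ax": 0, "ay": 0, "az": 0},
    {"hand": 10, "x": 0, "y": 0, "z": 0.0015, "ax": 0, "ay": 0, "az": 0},
    {"hand": 10, "x": 0, "y": 0, "z": 0.0015, "ax": 0, "ay": 0, "az": 0}
  ],
  "newtons": 12
}}

```text
t: 13.65
tool_pos: [0.4379, 0.0969, 0.2059]
orientation: [2.355, 2.078, 0.002]
force: [-2.6, 0.2, 8.4]
opening: 0.0235
gripper_force: 12.0
```

{"name": "carry_out", "arguments": {
  "targets": [
    {"hand": 30, "x": 0, "y": 0, "z": 0, "ax": 0, "ay": 0, "az": 0},
    {"hand": 45, "x": 0, "y": 0, "z": 0, "ax": 0, "ay": 0, "az": 0},
    {"hand": 65, "x": 0, "y": 0, "z": 0, "ax": 0, "ay": 0, "az": 0},
    {"hand": 65, "x": 0, "y": 0, "z": 0, "ax": 0, "ay": 0, "az": 0},
    {"hand": 65, "x": 0, "y": 0, "z": -0.03, "ax": 0, "ay": 0, "az": 0},
    {"hand": 65, "x": 0, "y": 0, "z": -0.08, "ax": 0, "ay": 0, "az": 0},
    {"hand": 65, "x": 0, "y": 0, "z": -0.12, "ax": 0, "ay": 0, "az": 0},
    {"hand": 65, "x": 0, "y": 0, "z": -0.12, "ax": 0, "ay": 0, "az": 0}
  ],
  "newtons": 12
}}

```text
t: 14.65
tool_pos: [0.4388, 0.0969, 0.3287]
orientation: [2.353, 2.076, 0.009]
force: [0.3, 0.7, -0.9]
opening: 0.0603
gripper_force: 0.0
```

```bash
python3 go.py .5643 .2885 .328 1.64; python3 - <<'E'
from h import *
im,d=read_camera("scene");cv2.imwrite("pics/s7.png",cv2.resize(im[30:240,150:360],None,fx=2.8,fy=2.8))
E
```

```text
shift [0.2057 0.1006 0.0017] turn [ 0.007  0.005 -1.765] | pos [0.4388 0.0969 0.3287] yaw -0.125 t 14.65 F [ 0.3  0.7 -0.9]
```

View pics/s7.png

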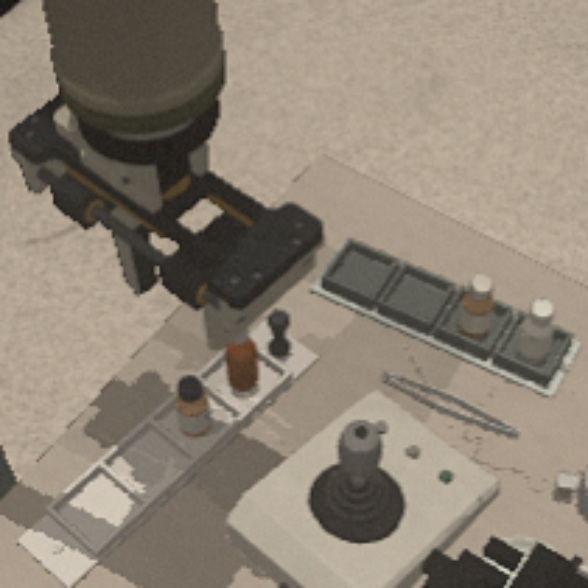

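Vial b stands in the second compartment at (192,405). Vial a is next.

{"name": "carry_out", "arguments": {
  "targets": [
    {"hand": 65, "x": 0.041, "y": 0.02, "z": 0, "ax": 0, "ay": 0, "az": -0.18},
    {"hand": 65, "x": 0.082, "y": 0.04, "z": 0, "ax": 0, "ay": 0, "az": -0.36},
    {"hand": 65, "x": 0.123, "y": 0.06, "z": 0, "ax": 0, "ay": 0, "az": -0.54},
    {"hand": 65, "x": 0.164, "y": 0.08, "z": 0, "ax": 0, "ay": 0, "az": -0.72},
    {"hand": 65, "x": 0.2055, "y": 0.1, "z": 0, "ax": 0, "ay": 0, "az": -0.9},
    {"hand": 65, "x": 0.2055, "y": 0.1, "z": 0, "ax": 0, "ay": 0, "az": -1.08},
    {"hand": 65, "x": 0.2055, "y": 0.1, "z": 0, "ax": 0, "ay": 0, "az": -1.26},
    {"hand": 65, "x": 0.2055, "y": 0.1, "z": 0, "ax": 0, "ay": 0, "az": -1.44}
  ],
  "newtons": 12
}}

```text
t: 15.7
tool_pos: [0.5617, 0.2881, 0.3219]
orientation: [-0.391, -3.114, 0.003]
force: [-0.4, 0.1, -0.3]
opening: 0.0608
gripper_force: 0.0
```

{"name": "carry_out", "arguments": {
  "targets": [
    {"hand": 65, "x": 0, "y": 0, "z": 0, "ax": 0, "ay": 0, "az": -0.18},
    {"hand": 65, "x": 0, "y": 0, "z": 0, "ax": 0, "ay": 0, "az": -0.325},
    {"hand": 65, "x": 0, "y": 0, "z": 0, "ax": 0, "ay": 0, "az": -0.325},
    {"hand": 65, "x": 0, "y": 0, "z": 0, "ax": 0, "ay": 0, "az": -0.325},
    {"hand": 65, "x": 0, "y": 0, "z": 0, "ax": 0, "ay": 0, "az": -0.325}
  ],
  "newtons": 12
}}

```text
t: 16.32
tool_pos: [0.5621, 0.2882, 0.3242]
orientation: [0.106, -3.139, 0.0]
force: [0.3, -0.3, -0.2]
opening: 0.0606
gripper_force: 0.0
```

```bash
python3 go.py .5643 .2885 .210 1.64
```

```text
shift [-0.0023  0.0002  0.1142] turn [-0.    -0.001 -0.002] | pos [0.5621 0.2882 0.3242] yaw 1.638 t 16.32 F [ 0.3 -0.3 -0.2]
```

{"name": "carry_out", "arguments": {
  "targets": [
    {"hand": 65, "x": -0.001, "y": 0, "z": 0.04, "ax": 0, "ay": 0, "az": 0},
    {"hand": 65, "x": -0.002, "y": 0, "z": 0.08, "ax": 0, "ay": 0, "az": 0},
    {"hand": 65, "x": -0.002, "y": 0, "z": 0.105, "ax": 0, "ay": 0, "az": 0},
    {"hand": 65, "x": -0.002, "y": 0, "z": 0.1145, "ax": 0, "ay": 0, "az": 0},
    {"hand": 65, "x": -0.002, "y": 0, "z": 0.1145, "ax": 0, "ay": 0, "az": 0}
  ],
  "newtons": 12
}}

```text
t: 16.95
tool_pos: [0.5642, 0.2883, 0.2101]
orientation: [0.108, -3.139, 0.0]
force: [0.0, -0.4, -0.0]
opening: 0.0601
gripper_force: 0.0
```

{"name": "carry_out", "arguments": {
  "targets": [
    {"hand": 10, "x": 0, "y": 0, "z": 0, "ax": 0, "ay": 0, "az": 0},
    {"hand": 10, "x": 0, "y": 0, "z": 0, "ax": 0, "ay": 0, "az": 0},
    {"hand": 10, "x": 0, "y": 0, "z": 0, "ax": 0, "ay": 0, "az": 0},
    {"hand": 10, "x": 0, "y": 0, "z": 0, "ax": 0, "ay": 0, "az": 0},
    {"hand": 10, "x": 0, "y": 0, "z": 0, "ax": 0, "ay": 0, "az": 0},
    {"hand": 10, "x": 0, "y": 0, "z": 0, "ax": 0, "ay": 0, "az": 0}
  ],
  "newtons": 12
}}

```text
t: 17.7
tool_pos: [0.5644, 0.2884, 0.2105]
orientation: [-0.109, 3.139, 0.0]
force: [0.2, -0.4, 2.1]
opening: 0.0236
gripper_force: 11.9
```

{"name": "carry_out", "arguments": {
  "targets": [
    {"hand": 10, "x": 0, "y": 0, "z": -0.02, "ax": 0, "ay": 0, "az": 0},
    {"hand": 10, "x": 0, "y": 0, "z": -0.06, "ax": 0, "ay": 0, "az": 0},
    {"hand": 10, "x": 0, "y": 0, "z": -0.1, "ax": 0, "ay": 0, "az": 0},
    {"hand": 10, "x": 0, "y": 0, "z": -0.12, "ax": 0, "ay": 0, "az": 0},
    {"hand": 10, "x": 0, "y": 0, "z": -0.12, "ax": 0, "ay": 0, "az": 0}
  ],
  "newtons": 12
}}

```text
t: 18.32
tool_pos: [0.5648, 0.2886, 0.3326]
orientation: [-0.109, 3.136, 0.002]
force: [0.2, -0.5, -1.0]
opening: 0.0237
gripper_force: 11.9
```

```bash
python3 go.py .4316 .0474 .330 -.125
```

```text
shift [ 0.1496 -0.2314  0.0018] turn [0.004 0.002 1.765] | pos [0.5648 0.2886 0.3326] yaw 1.64 t 18.32 F [ 0.2 -0.5 -1. ]
```

{"name": "carry_out", "arguments": {
  "targets": [
    {"hand": 10, "x": 0.025, "y": -0.038, "z": 0, "ax": 0, "ay": 0, "az": 0.18},
    {"hand": 10, "x": 0.05, "y": -0.077, "z": 0, "ax": 0, "ay": 0, "az": 0.36},
    {"hand": 10, "x": 0.075, "y": -0.116, "z": 0, "ax": 0, "ay": 0, "az": 0.54},
    {"hand": 10, "x": 0.1, "y": -0.154, "z": 0, "ax": 0, "ay": 0, "az": 0.72},
    {"hand": 10, "x": 0.125, "y": -0.193, "z": 0, "ax": 0, "ay": 0, "az": 0.9},
    {"hand": 10, "x": 0.15, "y": -0.231, "z": 0, "ax": 0, "ay": 0, "az": 1.08},
    {"hand": 10, "x": 0.15, "y": -0.231, "z": 0, "ax": 0, "ay": 0, "az": 1.26},
    {"hand": 10, "x": 0.15, "y": -0.231, "z": 0, "ax": 0, "ay": 0, "az": 1.44}
  ],
  "newtons": 12
}}

```text
t: 19.32
tool_pos: [0.4296, 0.0469, 0.3282]
orientation: [-1.996, -2.423, 0.003]
force: [0.2, 0.4, 0.3]
opening: 0.0235
gripper_force: 11.9
```

{"name": "carry_out", "arguments": {
  "targets": [
    {"hand": 10, "x": 0, "y": 0, "z": 0, "ax": 0, "ay": 0, "az": 0.17},
    {"hand": 10, "x": 0, "y": 0, "z": 0, "ax": 0, "ay": 0, "az": 0.325},
    {"hand": 10, "x": 0, "y": 0, "z": 0, "ax": 0, "ay": 0, "az": 0.325},
    {"hand": 10, "x": 0, "y": 0, "z": 0, "ax": 0, "ay": 0, "az": 0.325},
    {"hand": 10, "x": 0, "y": 0, "z": 0, "ax": 0, "ay": 0, "az": 0.325}
  ],
  "newtons": 12
}}

```text
t: 19.95
tool_pos: [0.4304, 0.0475, 0.3298]
orientation: [-2.353, -2.08, 0.001]
force: [-0.1, -0.1, -0.6]
opening: 0.0238
gripper_force: 11.9
```

```bash
python3 go.py .4316 .0474 .206 -.125
```

```text
shift [0.     0.0013 0.1238] turn [-0.001  0.     0.002] | pos [0.4304 0.0475 0.3298] yaw -0.123 t 19.95 F [-0.1 -0.1 -0.6]
```

{"name": "carry_out", "arguments": {
  "targets": [
    {"hand": 10, "x": 0, "y": 0, "z": 0.03, "ax": 0, "ay": 0, "az": 0},
    {"hand": 10, "x": 0, "y": 0, "z": 0.07, "ax": 0, "ay": 0, "az": 0},
    {"hand": 10, "x": 0, "y": 0, "z": 0.105, "ax": 0, "ay": 0, "az": 0},
    {"hand": 10, "x": 0, "y": 0, "z": 0.118, "ax": 0, "ay": 0, "az": 0},
    {"hand": 10, "x": 0, "y": 0, "z": 0.122, "ax": 0, "ay": 0, "az": 0},
    {"hand": 10, "x": 0, "y": 0, "z": 0.125, "ax": 0, "ay": 0, "az": 0},
    {"hand": 10, "x": 0, "y": 0, "z": 0.125, "ax": 0, "ay": 0, "az": 0},
    {"hand": 10, "x": 0, "y": 0, "z": 0.125, "ax": 0, "ay": 0, "az": 0}
  ],
  "newtons": 12
}}

```text
t: 20.95
tool_pos: [0.4312, 0.0475, 0.2063]
orientation: [2.355, 2.078, 0.002]
force: [-1.1, -0.4, 4.0]
opening: 0.0229
gripper_force: 11.9
```

Contact at 4 N. I'll release.

{"name": "carry_out", "arguments": {
  "targets": [
    {"hand": 30, "x": 0, "y": 0, "z": 0, "ax": 0, "ay": 0, "az": 0},
    {"hand": 45, "x": 0, "y": 0, "z": 0, "ax": 0, "ay": 0, "az": 0},
    {"hand": 65, "x": 0, "y": 0, "z": 0, "ax": 0, "ay": 0, "az": 0},
    {"hand": 65, "x": 0, "y": 0, "z": 0, "ax": 0, "ay": 0, "az": 0},
    {"hand": 65, "x": 0, "y": 0, "z": -0.03, "ax": 0, "ay": 0, "az": 0},
    {"hand": 65, "x": 0, "y": 0, "z": -0.08, "ax": 0, "ay": 0, "az": 0},
    {"hand": 65, "x": 0, "y": 0, "z": -0.125, "ax": 0, "ay": 0, "az": 0},
    {"hand": 65, "x": 0, "y": 0, "z": -0.125, "ax": 0, "ay": 0, "az": 0}
  ],
  "newtons": 12
}}

```text
t: 21.95
tool_pos: [0.4321, 0.0475, 0.3346]
orientation: [2.352, 2.075, 0.009]
force: [-0.4, -0.3, 0.1]
opening: 0.0603
gripper_force: 0.0
```

```bash
python3 go.py .612 .293 .332 1.64; python3 - <<'E'
from h import *
im,d=read_camera("scene");cv2.imwrite("pics/s8.png",cv2.resize(im[30:240,150:360],None,fx=2.8,fy=2.8))
E
```

```text
shift [0.266  0.1479 0.004 ] turn [ 0.006  0.006 -1.765] | pos [0.4321 0.0475 0.3346] yaw -0.125 t 21.95 F [-0.4 -0.3  0.1]
```

View pics/s8.png

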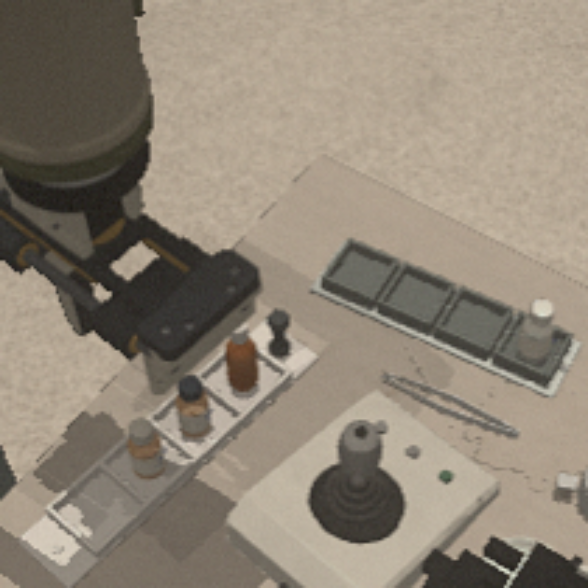

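Vial a stands in the third compartment at (146,450). Vial c is the last one.

{"name": "carry_out", "arguments": {
  "targets": [
    {"hand": 65, "x": 0.044, "y": 0.025, "z": -0.03, "ax": 0, "ay": 0, "az": -0.18},
    {"hand": 65, "x": 0.088, "y": 0.05, "z": -0.03, "ax": 0, "ay": 0, "az": -0.36},
    {"hand": 65, "x": 0.132, "y": 0.074, "z": -0.03, "ax": 0, "ay": 0, "az": -0.54},
    {"hand": 65, "x": 0.177, "y": 0.098, "z": -0.03, "ax": 0, "ay": 0, "az": -0.72},
    {"hand": 65, "x": 0.221, "y": 0.123, "z": -0.03, "ax": 0, "ay": 0, "az": -0.9},
    {"hand": 65, "x": 0.266, "y": 0.1475, "z": 0, "ax": 0, "ay": 0, "az": -1.08},
    {"hand": 65, "x": 0.266, "y": 0.1475, "z": 0, "ax": 0, "ay": 0, "az": -1.26},
    {"hand": 65, "x": 0.266, "y": 0.1475, "z": 0, "ax": 0, "ay": 0, "az": -1.44}
  ],
  "newtons": 12
}}

```text
t: 23.0
tool_pos: [0.6094, 0.2935, 0.3251]
orientation: [-0.389, -3.111, 0.005]
force: [0.6, -0.5, 0.4]
opening: 0.0606
gripper_force: 0.0
```

{"name": "carry_out", "arguments": {
  "targets": [
    {"hand": 65, "x": 0, "y": 0, "z": 0, "ax": 0, "ay": 0, "az": -0.18},
    {"hand": 65, "x": 0, "y": 0, "z": 0, "ax": 0, "ay": 0, "az": -0.325},
    {"hand": 65, "x": 0, "y": 0, "z": 0, "ax": 0, "ay": 0, "az": -0.325},
    {"hand": 65, "x": 0, "y": 0, "z": 0, "ax": 0, "ay": 0, "az": -0.325},
    {"hand": 65, "x": 0, "y": 0, "z": 0, "ax": 0, "ay": 0, "az": -0.325}
  ],
  "newtons": 12
}}

```text
t: 23.62
tool_pos: [0.61, 0.293, 0.3297]
orientation: [0.106, -3.139, 0.0]
force: [0.2, -0.0, -0.6]
opening: 0.0603
gripper_force: 0.0
```

```bash
python3 go.py .612 .293 .210 1.64
```

```text
shift [-2.100e-03 -1.000e-04  1.197e-01] turn [-0.    -0.001 -0.002] | pos [0.61   0.293  0.3297] yaw 1.638 t 23.62 F [ 0.2 -0.  -0.6]
```

{"name": "carry_out", "arguments": {
  "targets": [
    {"hand": 65, "x": -0.001, "y": 0, "z": 0.04, "ax": 0, "ay": 0, "az": 0},
    {"hand": 65, "x": -0.002, "y": 0, "z": 0.08, "ax": 0, "ay": 0, "az": 0},
    {"hand": 65, "x": -0.002, "y": 0, "z": 0.11, "ax": 0, "ay": 0, "az": 0},
    {"hand": 65, "x": -0.002, "y": 0, "z": 0.12, "ax": 0, "ay": 0, "az": 0},
    {"hand": 65, "x": -0.002, "y": 0, "z": 0.12, "ax": 0, "ay": 0, "az": 0}
  ],
  "newtons": 12
}}

```text
t: 24.25
tool_pos: [0.612, 0.2931, 0.2101]
orientation: [0.108, -3.139, 0.0]
force: [-0.1, 1.0, -0.2]
opening: 0.0606
gripper_force: 0.0
```

{"name": "carry_out", "arguments": {
  "targets": [
    {"hand": 10, "x": 0, "y": 0, "z": 0, "ax": 0, "ay": 0, "az": 0},
    {"hand": 10, "x": 0, "y": 0, "z": 0, "ax": 0, "ay": 0, "az": 0},
    {"hand": 10, "x": 0, "y": 0, "z": 0, "ax": 0, "ay": 0, "az": 0},
    {"hand": 10, "x": 0, "y": 0, "z": 0, "ax": 0, "ay": 0, "az": 0},
    {"hand": 10, "x": 0, "y": 0, "z": 0, "ax": 0, "ay": 0, "az": 0},
    {"hand": 10, "x": 0, "y": 0, "z": 0, "ax": 0, "ay": 0, "az": 0}
  ],
  "newtons": 12
}}

```text
t: 25.0
tool_pos: [0.6122, 0.2933, 0.2105]
orientation: [-0.109, 3.139, 0.0]
force: [-0.2, 0.7, 2.7]
opening: 0.0233
gripper_force: 11.9
```

{"name": "carry_out", "arguments": {
  "targets": [
    {"hand": 10, "x": 0, "y": 0, "z": -0.02, "ax": 0, "ay": 0, "az": 0},
    {"hand": 10, "x": 0, "y": 0, "z": -0.06, "ax": 0, "ay": 0, "az": 0},
    {"hand": 10, "x": 0, "y": 0, "z": -0.1, "ax": 0, "ay": 0, "az": 0},
    {"hand": 10, "x": 0, "y": 0, "z": -0.14, "ax": 0, "ay": 0, "az": 0},
    {"hand": 10, "x": 0, "y": 0, "z": -0.16, "ax": 0, "ay": 0, "az": 0},
    {"hand": 10, "x": 0, "y": 0, "z": -0.16, "ax": 0, "ay": 0, "az": 0}
  ],
  "newtons": 12
}}

```text
t: 25.75
tool_pos: [0.6125, 0.2934, 0.3726]
orientation: [-0.109, 3.136, 0.002]
force: [-0.4, 0.6, 0.2]
opening: 0.0239
gripper_force: 11.9
```

```bash
python3 go.py .4253 -.0022 .370 -.125
```

```text
shift [ 0.2072 -0.2819  0.0015] turn [0.004 0.002 1.765] | pos [0.6125 0.2934 0.3726] yaw 1.64 t 25.75 F [-0.4  0.6  0.2]
```

{"name": "carry_out", "arguments": {
  "targets": [
    {"hand": 10, "x": 0.026, "y": -0.035, "z": 0, "ax": 0, "ay": 0, "az": 0.18},
    {"hand": 10, "x": 0.052, "y": -0.07, "z": 0, "ax": 0, "ay": 0, "az": 0.36},
    {"hand": 10, "x": 0.078, "y": -0.106, "z": 0, "ax": 0, "ay": 0, "az": 0.54},
    {"hand": 10, "x": 0.104, "y": -0.141, "z": 0, "ax": 0, "ay": 0, "az": 0.72},
    {"hand": 10, "x": 0.13, "y": -0.176, "z": 0, "ax": 0, "ay": 0, "az": 0.9},
    {"hand": 10, "x": 0.155, "y": -0.211, "z": 0, "ax": 0, "ay": 0, "az": 1.08},
    {"hand": 10, "x": 0.181, "y": -0.246, "z": 0, "ax": 0, "ay": 0, "az": 1.26},
    {"hand": 10, "x": 0.207, "y": -0.282, "z": 0, "ax": 0, "ay": 0, "az": 1.44}
  ],
  "newtons": 12
}}

```text
t: 26.75
tool_pos: [0.4236, -0.0033, 0.3679]
orientation: [-1.993, -2.424, 0.003]
force: [-0.4, -0.8, -0.1]
opening: 0.0234
gripper_force: 11.9
```

{"name": "carry_out", "arguments": {
  "targets": [
    {"hand": 10, "x": 0, "y": 0, "z": 0, "ax": 0, "ay": 0, "az": 0.17},
    {"hand": 10, "x": 0, "y": 0, "z": 0, "ax": 0, "ay": 0, "az": 0.325},
    {"hand": 10, "x": 0, "y": 0, "z": 0, "ax": 0, "ay": 0, "az": 0.325},
    {"hand": 10, "x": 0, "y": 0, "z": 0, "ax": 0, "ay": 0, "az": 0.325},
    {"hand": 10, "x": 0, "y": 0, "z": 0, "ax": 0, "ay": 0, "az": 0.325}
  ],
  "newtons": 12
}}

```text
t: 27.38
tool_pos: [0.425, -0.0023, 0.3697]
orientation: [-2.353, -2.081, 0.001]
force: [0.1, -0.1, 0.0]
opening: 0.0236
gripper_force: 11.9
```

```bash
python3 go.py .4253 -.0022 .206 -.125
```

```text
shift [1.000e-04 4.000e-04 1.637e-01] turn [-0.001  0.     0.002] | pos [ 0.425  -0.0023  0.3697] yaw -0.123 t 27.38 F [ 0.1 -0.1  0. ]
```

{"name": "carry_out", "arguments": {
  "targets": [
    {"hand": 10, "x": 0, "y": 0, "z": 0.04, "ax": 0, "ay": 0, "az": 0},
    {"hand": 10, "x": 0, "y": 0, "z": 0.09, "ax": 0, "ay": 0, "az": 0},
    {"hand": 10, "x": 0, "y": 0, "z": 0.14, "ax": 0, "ay": 0, "az": 0},
    {"hand": 10, "x": 0, "y": 0, "z": 0.157, "ax": 0, "ay": 0, "az": 0},
    {"hand": 10, "x": 0, "y": 0, "z": 0.162, "ax": 0, "ay": 0, "az": 0},
    {"hand": 10, "x": 0, "y": 0, "z": 0.165, "ax": 0, "ay": 0, "az": 0},
    {"hand": 10, "x": 0, "y": 0, "z": 0.165, "ax": 0, "ay": 0, "az": 0},
    {"hand": 10, "x": 0, "y": 0, "z": 0.165, "ax": 0, "ay": 0, "az": 0}
  ],
  "newtons": 12
}}

```text
t: 28.38
tool_pos: [0.4258, -0.0025, 0.2064]
orientation: [2.354, 2.077, 0.003]
force: [0.7, 0.0, 0.2]
opening: 0.0233
gripper_force: 12.0
```

{"name": "carry_out", "arguments": {
  "targets": [
    {"hand": 10, "x": 0, "y": 0, "z": 0.001, "ax": 0, "ay": 0, "az": 0},
    {"hand": 10, "x": 0, "y": 0, "z": 0.001, "ax": 0, "ay": 0, "az": 0}
  ],
  "newtons": 12
}}

```text
t: 28.62
tool_pos: [0.4259, -0.0025, 0.206]
orientation: [2.355, 2.078, 0.002]
force: [-4.9, 0.1, 13.5]
opening: 0.0231
gripper_force: 12.1
```

{"name": "carry_out", "arguments": {
  "targets": [
    {"hand": 30, "x": 0, "y": 0, "z": 0, "ax": 0, "ay": 0, "az": 0},
    {"hand": 45, "x": 0, "y": 0, "z": 0, "ax": 0, "ay": 0, "az": 0},
    {"hand": 65, "x": 0, "y": 0, "z": 0, "ax": 0, "ay": 0, "az": 0},
    {"hand": 65, "x": 0, "y": 0, "z": 0, "ax": 0, "ay": 0, "az": 0},
    {"hand": 65, "x": 0, "y": 0, "z": -0.03, "ax": 0, "ay": 0, "az": 0},
    {"hand": 65, "x": 0, "y": 0, "z": -0.08, "ax": 0, "ay": 0, "az": 0},
    {"hand": 65, "x": 0, "y": 0, "z": -0.14, "ax": 0, "ay": 0, "az": 0},
    {"hand": 65, "x": 0, "y": 0, "z": -0.14, "ax": 0, "ay": 0, "az": 0}
  ],
  "newtons": 12
}}

```text
t: 29.62
tool_pos: [0.4268, -0.0027, 0.3498]
orientation: [2.35, 2.073, 0.01]
force: [0.4, 0.6, -0.6]
opening: 0.0606
gripper_force: 0.0
```

```bash
python3 - <<'E'
from h import *
im,d=read_camera("scene");cv2.imwrite("pics/s9.png",cv2.resize(im[90:260,130:370],None,fx=3.2,fy=3.2))
E
```

```text
(no output)
```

View pics/s9.png

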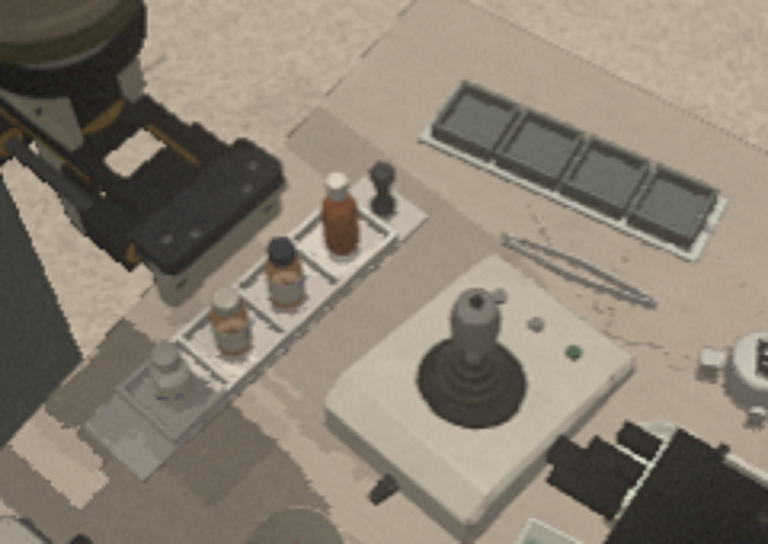

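All four vials stand upright in the order d (340,215), b (285,270), a (230,320), c (168,372), counted from the post at (382,188). The gripper is clear of them, so I'll hand in.

```bash
python3 -c "
from plant import robot
print(robot.close_job())"
```

```text
the job is handed in; nothing more can be done
None
```

All four vials stand upright in the tray in the order d, b, a, c counting from the post, and the job is handed in at about 30 s of robot time; the hand-in returned no verdict.

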